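# Load the respirator battery case from the sorting turntable

## Task

Load every teal battery stick from the turntable into its own bay of the grey battery case: push one end against the bay's spring contact, under the hood, then tip the other end down until the stick lies flat and fully home. Put every red faulty stick flat into the red tray, and when all the teal sticks are in, press the case's lid shut until it has snapped past its catch. Leave the beaker and the amber jar standing where they are.

Things in the scene. Friction and masses are not known exactly. Their poses are not given: they have to be found in the camera images.
- case: grey battery case fixed to the bench, 170 mm along its x, 202 mm along its y, shell 56 mm high. Origin on the bench under the middle of the bays; x points from the spring end (near the robot) to the hinge end. Three bays along x, 58 mm apart, floor 10 mm above the bench. A released stick is held in its bay, its spring pushing it against the far wall
- spring_face (a point): middle of the middle bay's brass spring plate when relaxed, at x = -44 mm of the case; each bay has one, 26 mm wide, from 11.5 to 37.5 mm above the bench. It can be pushed to x = -60 mm (0.6 N per mm, about 10 N at most)
- far_wall (a point): middle of the top edge of the rigid contact wall at the bays' far end: face at x = +50 mm, top 28 mm above the bench. The free length to the relaxed spring is 94 mm, so a 100 mm stick goes in only with the spring pressed
- hood_edge (a point): middle of the lower front edge of the hood over all the springs: it covers x below -48 mm, underside 50 mm, top 55 mm above the bench; a stick's spring end must go in under it, the stick tipped with its far end up
- bay0 (a point): where the middle of a fully seated stick lies in the bay at y = +58 mm of the case (25 mm above the bench). Guide ribs, tops 28 mm above the bench, leave a slot 35 mm wide at x = -84 to -30 and +30 to +51 mm; from x = -30 to +30 mm the space between the sticks is free for fingers; the side walls' inner faces are at y = +-97 mm
- bay1 (a point): the same for the middle bay, y = 0
- bay2 (a point): the same for the bay at y = -58 mm
- lid (a joint): angle of the case's clear lid with a white rim: 0 = shut; starts open at 1.55 to 1.8 rad (opens to 1.85), standing beyond the bays seen from the robot, and swings down towards the robot. A stiff hinge (0.26 N m) holds it where it is left. At about 0.08 rad its orange catch meets a sprung ball; about 10 N down on the near edge pushes it past, then it rests at 0 (shut: below 0.025)
- lid_hinge (a point): middle of the lid's hinge axis, which runs along the case's y at x = +80 mm, 56.5 mm above the bench; the panel (172 x 202 x 5 mm) lies on the outer side of this axis
- lid_edge (a point): middle of the lid's free edge, on its outer face (the top face when shut), 172 mm from the hinge; when the lid is shut it lies at x = -92 mm of the case, 61.5 mm above the bench
- turntable: low round turntable, 290 mm across, fixed base; origin on the bench at its axis. Its disc (top 26 mm above the bench) spins freely. Two ridges on it, 268 mm long, 20 mm wide, 5 mm high, 55 mm apart, part three lanes 35 mm wide in which the sticks lie lengthwise
- cell_a: teal square-section stick 100 x 30 x 30 mm with black ends and brass contacts, both ends alike, 0.10 to 0.21 kg, does not roll; origin at its middle, x along its length; starts lying flat on the turntable. Two or three teal sticks are present
- cell_b: teal stick like cell_a
- cell_c: teal stick like cell_a
- bad_a: red faulty stick, of the same size and shape as the teal ones, starts on the turntable. One or two red sticks are present
- bad_b: red stick like bad_a
- tray: red open tray, 230 mm along its x, 104 mm along its y, 30 mm high, walls 4 mm, fixed to the bench between case and turntable; origin on the bench at its middle
- tray_in (a point): middle of the tray's inner floor, 5 mm above the bench
- beaker: glass beaker, 60 mm across, 75 mm high, bystander; origin at the centre of its underside
- jar: amber glass jar, 52 mm across, 70 mm high, bystander; origin at the centre of its underside
Not all that is in view belongs to the job. What is shaped like the bad_b but blue or white is not meant.

How it is judged:
By the outcome, as a careful person would: the job done as asked, in the order asked, and still so for the second after the job is handed in, with the robot touching nothing.
Of cell_a, cell_b, cell_c only 2 to 3 are there at a start; the rules pass over those that are not, and their reading is None.
Of bad_a, bad_b only 1 to 2 are there at a start; the rules pass over those that are not, and their reading is None.
At some moment in a run one of cell_a, cell_b, cell_c, bad_a, bad_b may be knocked a few centimetres aside while the robot is not near it.
Once in a run the grip may slacken for a moment while it holds something.
It also fails if it takes over 210 s, if anything falls off the work surface, if the arm or the gripper's body presses on something with over 40 N, if the wrist force passes 120 N, or if a joint passes its speed limit or range.

## Robot

A 7-joint arm with a two-finger parallel gripper is mounted at the origin on the work surface. World frame = base frame: x ahead of the robot, y to its left, z up, the work surface at z = 0. Lengths are in m, angles in rad, forces in N, time in s.
With the tool pointing down it reaches from about 0.425 to 0.925 m from the base axis. Payload 6.8 kg.
Tool frame: the origin (TCP) lies on the centre line of the jaws, within the pads' length; the fingertips stand bot.tip_reach ahead of it and the grasp point (between the pads) lies 3 mm ahead of it (bot.tip_reach is the distance from the TCP to the fingertips, in m); z points along the fingers, y is the line along which they close (so a half turn about z gives the same grasp; the last joint's range is limited). The gripper opens to 85 mm and grips with 20 to 120 N. Pads are 22 mm wide; open, the fingers measure 114 mm over their backs; the gripper's body (76 mm by 85 mm) begins 54 mm behind the grasp point. The pads swing forward as they close: fully open they stand 13 mm farther back than shut.
Start: joints at [-1.257, 0.477, 0.022, 1.555, -0.011, 1.109, -0.083], TCP at [0.276, 0.616, 0.253] pointing down, gripper open.
Joint ranges: [-2.96, 2.96], [-0.34, 2.1], [-1.41, 1.46], [0.24, 2.44], [-1.37, 4.51], [0.17, 1.92], [-2.96, 2.96]. Speed limits (rad/s): [2.39, 2.39, 3.14, 3.14, 3.14, 3.14, 3.14].

## Interface

Orientations are given as a unit quaternion [w, x, y, z].
In Python, from station import bot gives the robot as it stands.
- The arm moves only by the tool jog_arm, never from a script. Its argument "deltas" is a list of rows, each a list of 7 numbers: the shift along the world's x, y, z in m, then the turn, a rotation vector about the world's x, y, z in rad, then the opening, from 0 (shut) to 1 (fully open). In form: [[x, y, z, rx, ry, rz, grip], ...]. A call has 1 to 10 rows; each row shifts and turns the commanded pose from where the row before left it; what a row does not reach is not made up. A row lasts 1/10 s, in which the tool goes at most 50 mm and 8.59 degrees, less where a joint would pass 70% of its speed; a pose out of reach is approached as far as the arm can. A call with a gripper value outside its range is refused whole. The fingers move at their own pace and stop on an object; "newtons" is the grip in N (left out, the last holds). Time passes only in rows, so rows that do not move let the fingers close. It gives the time, the measured TCP pose, the force, the opening and the grip force at its end, in the units of the state.
- bot.get_obs(): the state, without advancing time (a new reading comes with each control period).
- bot.read_camera(name): name is "scene" or "top" or "wrist"; returns a dict with "img" (400x640x3 uint8, red, green, blue), "K" (3x3 intrinsics, pixels), "eye" and "attitude" of the camera in the world. Camera axes: x right, y down, z forward; pixel columns grow to the right and rows downward; lengths in m; the calibration is good to about 2 mm. A picture is of the moment at which its call begins. There is no depth.
- bot.hand_in(): hands the job in; it is judged then, once.
The state is a dict: "t": time; "q": joint angles; "joint_vel": joint speeds; "joint_torque": joint torques, N m; "eef_pos": TCP position; "tool_rot": TCP orientation; "contact_force": force on the tool from outside, world axes, zero at the start; "torque": the same for the moment, N m; "gripper_width": opening from 0.0 (shut) to 1.0 (fully open); "grasp_force": force on a finger pad.
Only numpy, scipy, OpenCV 4.12 (cv2) and the standard library are available. Lean on these libraries where they do the work, as an engineer would, in place of code of your own. Each camera call takes 0.05 s, during which the arm holds its last target. There are 200 camera calls.

## Working session

There is one attempt and no reset: what is moved stays moved. The work goes in short steps, Python scripts to look and compute and a tool call to move; the robot and the scene stay as the last step left them, time stands still between calls to the robot, and variables do not carry over. Pictures are saved under pics/ and viewed, at most 14 in all, crops included, and the job is handed in when it is done.

Besides the shell and the picture viewer there is one more tool, called as name(argument=value, ...), one argument or row to a line, values as JSON. jog_arm: Moves the arm, as the interface text tells. Its arguments: {"type":"object","properties":{"deltas":{"type":"array"},"newtons":{"type":"number"}},"required":["deltas"]}

```bash
ls; mkdir -p pics
python3 - <<'E'
from station import bot
import cv2
o=bot.get_obs(); print(o, bot.tip_reach)
for n in ("top","scene"):
    c=bot.read_camera(n); cv2.imwrite(f"pics/{n}0.png",c["img"][:,:,::-1]); print(n,c["K"].tolist(),c["eye"],c["attitude"])
E
```

```text
pics
{'t': 0.0, 'q': array([-1.25710968,  0.47780083,  0.02230729,  1.55644723, -0.0114965 ,
        1.10930927, -0.08311511]), 'joint_vel': array([ 0.00014233,  0.0003918 , -0.00016839,  0.00073353, -0.00199999,
       -0.00027654, -0.00064571]), 'joint_torque': array([-5.43340939e-04, -5.96471894e+01,  1.60779219e+00, -2.81185806e+01,
        1.24882525e-02,  9.70327703e-03,  9.45342322e-06]), 'eef_pos': array([0.27610586, 0.61533938, 0.25232635]), 'tool_rot': array([-1.30685138e-04,  2.09315376e-01,  9.77847754e-01, -9.09162170e-04]), 'contact_force': array([-0.15781479,  0.21633778,  0.2493942 ]), 'torque': array([-0.0018081 ,  0.02316039, -0.00263606]), 'grasp_force': 0.0, 'gripper_width': 1.0000735084106664} 0.022
top [[452.126621687854, 0.0, 316.8935386749173], [0.0, 452.126621687854, 200.91825010605243], [0.0, 0.0, 1.0]] [ 0.39197458 -0.00599071  1.19607833] [ 0.03173723 -0.69845534  0.71452212 -0.02471877]
scene [[374.62880784969116, 0.0, 327.39021113909706], [0.0, 374.62880784969116, 203.98322457794856], [0.0, 0.0, 1.0]] [ 0.81553074 -0.46453747  0.9737564 ] [-0.260377    0.90335926  0.32907586 -0.08862818]
```

View pics/top0.png

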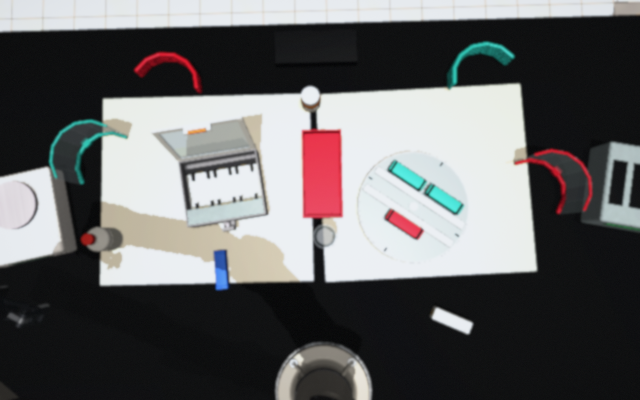

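View pics/scene0.png

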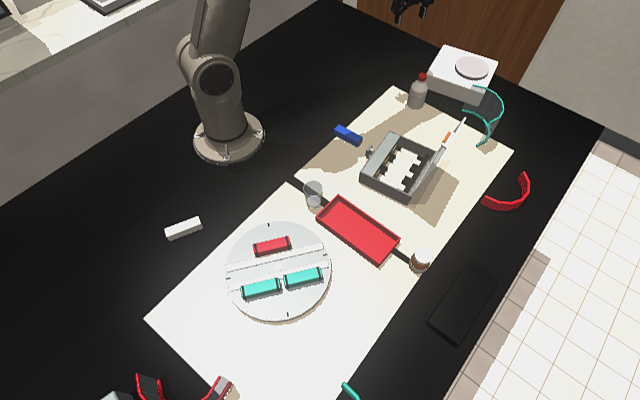

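The top view shows the case around (225,185) px with its lid open away from the robot, the tray at (322,173), and the turntable at (413,207). There are two teal sticks at (406,174) and (443,198) and one red at (404,223). The beaker is at (324,237) and the jar at (310,97). The blue and white sticks are decoys.

```bash
cat > h.py <<'E'
import numpy as np, cv2
from scipy.spatial.transform import Rotation as R
def rot(q): return R.from_quat([q[1],q[2],q[3],q[0]])
def to_plane(c,uv,z):
    uv=np.atleast_2d(np.asarray(uv,float)); d=np.c_[uv,np.ones(len(uv))]@np.linalg.inv(c["K"]).T
    d=rot(c["attitude"]).apply(d); e=np.asarray(c["eye"])
    return (e+d*((z-e[2])/d[:,2])[:,None])[:,:2]
def project(c,P):
    p=rot(c["attitude"]).inv().apply(np.atleast_2d(P)-c["eye"])@np.asarray(c["K"]).T
    return p[:,:2]/p[:,2:]
def blobs(c,color,amin=60):
    hsv=cv2.cvtColor(c["img"],cv2.COLOR_RGB2HSV); h,s,v=cv2.split(hsv)
    m=((s>110)&(v>60)&(((h>78)&(h<95)) if color=="teal" else ((h<6)|(h>174)))).astype(np.uint8)
    n,l,st,ce=cv2.connectedComponentsWithStats(m)
    return [(st[i,4],cv2.minAreaRect(np.argwhere(l==i)[:,::-1].astype(np.float32))) for i in range(1,n) if st[i,4]>amin]
E
python3 - <<'E'
from station import bot
from h import *
import pickle
c=bot.read_camera("top"); pickle.dump(c,open("top.pkl","wb"))
for col in ("teal","red"):
    for a,r in blobs(c,col):
        b=to_plane(c,cv2.boxPoints(r),0.056 if a<1500 else .03); ctr=b.mean(0)
        e=b[1]-b[0],b[2]-b[1]; e=max(e,key=np.linalg.norm)
        print(col,a,np.round(r[0]),ctr.round(3),np.hypot(*ctr).round(3),np.linalg.norm(b[1]-b[0]).round(3),np.linalg.norm(b[2]-b[1]).round(3),"ang",np.degrees(np.arctan2(e[1],e[0])).round(1))
for n,u in dict(table=(413,207),beaker=(324,237),jar=(310,95)).items(): print(n,to_plane(c,u,.026).round(3))
cv2.imwrite("pics/case.png",cv2.resize(c["img"][110:240,145:285,::-1],None,fx=4.5,fy=4.5,interpolation=cv2.INTER_CUBIC))
E
```

```text
teal 946 [476.  59.] [ 0.843 -0.416] 0.94 0.19 0.084 ang -69.0
teal 442 [ 70. 141.] [0.653 0.637] 0.912 0.184 0.078 ang -42.9
teal 418 [ 93. 151.] [0.626 0.577] 0.851 0.167 0.077 ang -42.2
teal 446 [407. 175.] [ 0.543 -0.225] 0.588 0.03 0.097 ang -125.6
teal 453 [444. 199.] [ 0.481 -0.316] 0.576 0.03 0.097 ang -125.6
red 867 [171.  68.] [0.84  0.377] 0.92 0.087 0.187 ang -107.0
red 3351 [322. 173.] [ 0.559 -0.009] 0.559 0.1 0.236 ang 179.4
red 493 [571. 172.] [ 0.542 -0.638] 0.837 0.083 0.192 ang -141.6
red 520 [548. 179.] [ 0.526 -0.58 ] 0.783 0.08 0.17 ang -143.9
red 434 [404. 224.] [ 0.42  -0.212] 0.471 0.029 0.097 ang -125.3
red 143 [ 87. 239.] [0.4   0.587] 0.711 0.032 0.033 ang -134.9
table [[ 0.464 -0.244]]
beaker [[ 0.392 -0.012]]
jar [[0.767 0.017]]
```

View pics/case.png

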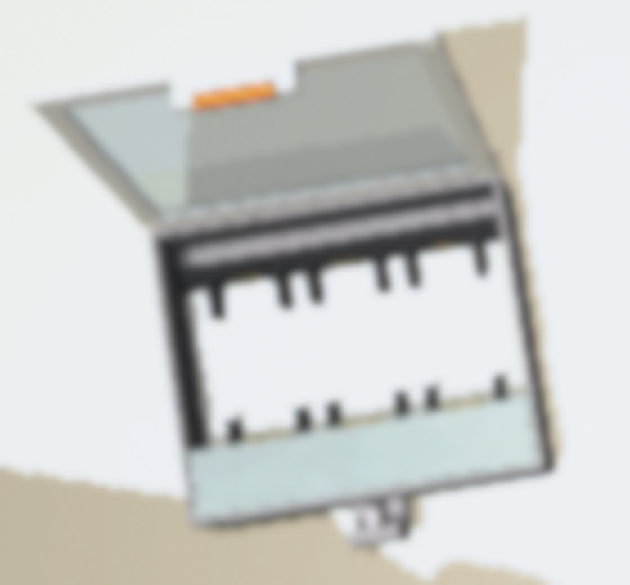

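```bash
cat > fitcase.py <<'E'
from h import *
import pickle
from scipy.optimize import least_squares
c=pickle.load(open("top.pkl","rb"))
ys=[.0783,.0377,.0203,-.0203,-.0377,-.0783]
M=[(.03,y,.028) for y in ys]+[(-.03,y,.028) for y in ys]+[(-.048,-.097,.055),(-.09,.101,.055),(-.09,-.101,.055)]
U=[(217,318),(287,306),(317,300),(383,290),(414,285),(482,275),(235,420),(303,410),(333,405),(403,395),(431,388),(500,378),(528,395),(197,522),(552,466)]
M=np.array(M);U=np.array(U)/4.5+[145,110]-.4
def W(p): return np.c_[M[:,:2]@np.array([[np.cos(p[2]),np.sin(p[2])],[-np.sin(p[2]),np.cos(p[2])]])+p[:2],M[:,2]]
s=least_squares(lambda p:(project(c,W(p))-U).ravel(),[.55,.2,.1],loss="soft_l1",f_scale=.5)
print("case",s.x.round(4),np.degrees(s.x[2]).round(2)); print((project(c,W(s.x))-U).round(1).tolist())
e=lambda x,y:(s.x[:2]+[x*np.cos(s.x[2])-y*np.sin(s.x[2]),x*np.sin(s.x[2])+y*np.cos(s.x[2])]).round(4)
for n,x,y in(("bay0",0,.058),("bay1",0,0),("bay2",0,-.058),("lid_edge",-.092,0),("hinge",.08,0)): print(n,e(x,y),np.hypot(*e(x,y)))
E
python3 fitcase.py
```

```text
case [0.5284 0.2447 0.1478] 8.47
[[0.2, 0.2], [-0.0, 0.2], [-0.1, 0.4], [0.5, 0.0], [0.2, 0.0], [0.5, -0.4], [-0.4, 0.1], [-0.1, -0.3], [-0.2, -0.3], [-0.3, -0.7], [0.0, -0.3], [0.1, -0.7], [0.7, 0.2], [-0.3, 1.5], [-0.4, 0.4]]
bay0 [0.5199 0.3021] 0.6012989439538373
bay1 [0.5284 0.2447] 0.5823097543404198
bay2 [0.537  0.1873] 0.5687269028277104
lid_edge [0.4374 0.2312] 0.49474458056657883
hinge [0.6075 0.2565] 0.6594304360582699
```

jog_arm(
  deltas=[
    [0.0174, -0.0366, 0, 0, 0, -0.0885, 1],
    [0.0174, -0.0366, 0, 0, 0, -0.0885, 1],
    [0.0174, -0.0366, 0, 0, 0, -0.0885, 1],
    [0.0174, -0.0366, 0, 0, 0, -0.0885, 1],
    [0.0174, -0.0366, 0, 0, 0, -0.0885, 1],
    [0.0174, -0.0366, 0, 0, 0, -0.0885, 1],
    [0.0174, -0.0366, 0, 0, 0, -0.0885, 1],
    [0.0174, -0.0366, 0, 0, 0, -0.0885, 1],
    [0.0174, -0.0366, 0, 0, 0, -0.0885, 1],
    [0.0174, -0.0366, 0, 0, 0, -0.0885, 1],
  ],
)

```text
t: 1.15
eef_pos: [0.4507, 0.2482, 0.2533]
tool_rot: [-0.0, 0.609, 0.793, 0.0]
contact_force: [0.2, 0.9, 0.4]
gripper_width: 0.995
grasp_force: 0.0
```

jog_arm(
  deltas=[
    [-0.003, -0.046, -0.005, 0, 0, -0.0885, 1],
    [-0.003, -0.046, -0.005, 0, 0, -0.0885, 1],
    [-0.003, -0.046, -0.005, 0, 0, -0.0885, 1],
    [-0.003, -0.046, -0.005, 0, 0, -0.0885, 1],
    [-0.003, -0.046, -0.005, 0, 0, -0.0885, 1],
    [-0.003, -0.046, -0.005, 0, 0, -0.0885, 1],
    [-0.003, -0.046, -0.005, 0, 0, -0.0885, 1],
    [-0.003, -0.046, -0.005, 0, 0, -0.0885, 1],
    [-0.003, -0.046, -0.005, 0, 0, -0.0885, 1],
    [-0.003, -0.046, -0.005, 0, 0, -0.0885, 1],
  ],
)

```text
t: 2.15
eef_pos: [0.4199, -0.2118, 0.2033]
tool_rot: [0.0, 0.89, 0.456, 0.0]
contact_force: [1.3, 0.2, 0.0]
gripper_width: 0.999
grasp_force: 0.0
```

```bash
cat > look.py <<'E'
from station import bot
from h import *
import sys
def tcp():
    o=bot.get_obs(); r=rot(o["tool_rot"]).as_matrix()
    print("t",round(o["t"],1),"tcp",o["eef_pos"].round(4),"ytool",np.degrees(np.arctan2(r[1,1],r[0,1])).round(1),"zaxis",r[:,2].round(3),"q",o["q"].round(2),"F",o["contact_force"].round(1),"g",round(o["gripper_width"],3),round(o["grasp_force"],1))
def sticks(cam,z=.056):
    c=bot.read_camera(cam)
    for col in ("teal","red"):
        for a,r in blobs(c,col,150):
            b=to_plane(c,cv2.boxPoints(r),z); e=max((b[1]-b[0],b[2]-b[1]),key=np.linalg.norm)
            print(cam,col,a,np.round(r[0]),b.mean(0).round(4),"size",np.linalg.norm(b[1]-b[0]).round(3),np.linalg.norm(b[2]-b[1]).round(3),"ang",(np.degrees(np.arctan2(e[1],e[0]))%180).round(1))
    return c
if __name__=="__main__":
    tcp(); c=sticks(sys.argv[1],float(sys.argv[3]) if len(sys.argv)>3 else .056)
    if len(sys.argv)>2: cv2.imwrite("pics/"+sys.argv[2],c["img"][:,:,::-1])
E
python3 look.py wrist w1.png
```

```text
t 2.1 tcp [ 0.4199 -0.2118  0.2033] ytool -35.8 zaxis [ 0.001  0.    -1.   ] q [-0.3   0.24  0.75  2.12 -0.22  0.85 -0.05] F [1.3 0.2 0. ] g 0.999 0.0
wrist teal 3528 [460. 119.] [ 0.5431 -0.2276] size 0.08 0.027 ang 53.1
wrist teal 164 [455. 198.] [ 0.509 -0.279] size 0.003 0.028 ang 144.2
wrist teal 1760 [451. 235.] [ 0.4892 -0.3061] size 0.054 0.028 ang 53.3
wrist red 451 [238.  10.] [ 0.452  -0.0662] size 0.029 0.013 ang 144.2
wrist red 195 [322. 138.] [ 0.4477 -0.1752] size 0.028 0.004 ang 144.2
wrist red 3256 [322. 196.] [ 0.4196 -0.2143] size 0.028 0.08 ang 55.1
```

View pics/w1.png

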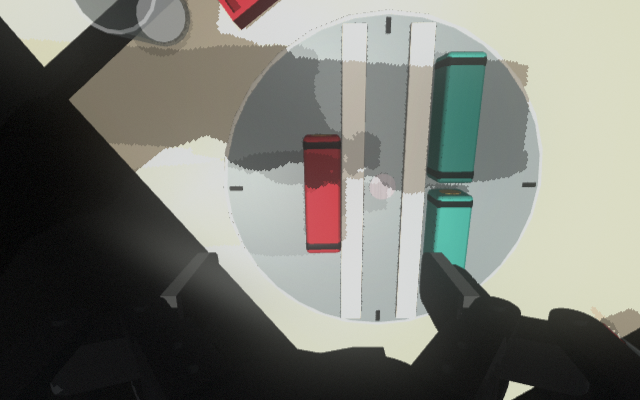

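jog_arm(
  deltas=[
    [0, -0.002, -0.03, 0, 0, 0, 1],
    [0, 0, -0.035, 0, 0, 0, 1],
    [0, 0, -0.035, 0, 0, 0, 1],
    [0, 0, -0.03, 0, 0, 0, 1],
    [0, 0, -0.017, 0, 0, 0, 1],
    [0, 0, 0, 0, 0, 0, 0],
    [0, 0, 0, 0, 0, 0, 0],
    [0, 0, 0, 0, 0, 0, 0],
    [0, 0, 0, 0, 0, 0, 0],
    [0, 0, 0, 0, 0, 0, 0],
  ],
  newtons=50,
)

```text
t: 3.2
eef_pos: [0.4214, -0.2123, 0.0576]
tool_rot: [0.001, 0.889, 0.457, 0.001]
contact_force: [-0.1, 0.7, 7.9]
gripper_width: 0.341
grasp_force: 49.4
```

jog_arm(
  deltas=[
    [0, 0, 0.02, 0, 0, 0, 0],
    [0, 0, 0.03, 0, 0, 0, 0],
    [0, 0, 0.035, 0, 0, 0, 0],
    [0, 0, 0.035, 0, 0, 0, 0],
  ],
)

```text
t: 3.6
eef_pos: [0.4199, -0.212, 0.1778]
tool_rot: [-0.0, 0.889, 0.457, -0.0]
contact_force: [0.6, -0.0, -1.9]
gripper_width: 0.343
grasp_force: 50.2
```

jog_arm(
  deltas=[
    [0.0175, 0.0254, 0, 0, 0, -0.118, 0],
    [0.0175, 0.0254, 0, 0, 0, -0.118, 0],
    [0.0175, 0.0254, 0, 0, 0, -0.118, 0],
    [0.0175, 0.0254, 0, 0, 0, -0.118, 0],
    [0.0175, 0.0254, 0, 0, 0, -0.118, 0],
    [0.0175, 0.0254, 0, 0, 0, -0.118, 0],
    [0.0175, 0.0254, -0.01, 0, 0, -0.118, 0],
    [0.0175, 0.0254, -0.02, 0, 0, -0.118, 0],
  ],
)

```text
t: 4.4
eef_pos: [0.5621, -0.0073, 0.1477]
tool_rot: [-0.001, 1.0, 0.001, 0.002]
contact_force: [-0.8, 0.1, -0.6]
gripper_width: 0.339
grasp_force: 50.4
```

```bash
python3 look.py wrist w2.png 0.09; python3 -c "
from look import *
c=bot.read_camera('top');cv2.imwrite('pics/t2.png',c['img'][100:300,150:520,::-1])"
```

```text
t 4.4 tcp [ 0.5621 -0.0073  0.1477] ytool -89.9 zaxis [ 0.004  0.001 -1.   ] q [-0.74  0.56  0.86  1.97 -0.56  0.86 -1.14] F [-0.8  0.1 -0.6] g 0.339 50.4
wrist teal 319 [595. 201.] [ 0.5806 -0.159 ] size 0.023 0.004 ang 142.8
wrist teal 2164 [627. 227.] [ 0.5649 -0.1807] size 0.024 0.042 ang 54.8
wrist red 34582 [324. 196.] [ 0.5722 -0.0099] size 0.077 0.179 ang 3.7
```

View pics/w2.png

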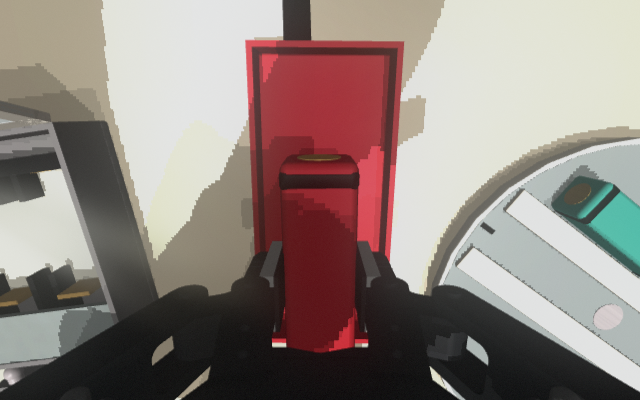

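The wrist view shows the red stick held straight between the pads. Its axis is at column 320 and the tray's is at 325, so I can lower it.

jog_arm(
  deltas=[
    [0, -0.001, -0.035, 0, 0, 0, 0],
    [0, 0, -0.035, 0, 0, 0, 0],
    [0, 0, -0.025, 0, 0, 0, 0],
    [0, 0, -0.01, 0, 0, 0, 0],
    [0, 0, -0.005, 0, 0, 0, 0],
    [0, 0, 0, 0, 0, 0, 0.5],
    [0, 0, 0, 0, 0, 0, 0.5],
    [0, 0, 0, 0, 0, 0, 0.5],
  ],
)

```text
t: 5.3
eef_pos: [0.5614, -0.01, 0.0376]
tool_rot: [-0.0, 1.0, 0.003, 0.001]
contact_force: [0.1, -0.1, -0.5]
gripper_width: 0.5
grasp_force: 0.0
```

jog_arm(
  deltas=[
    [0, 0, 0.03, 0, 0, 0, 0.5],
    [0, 0, 0.035, 0, 0, 0, 0.5],
    [0, -0.01, 0.035, 0, 0, 0, 0.6],
    [0, -0.02, 0.03, 0, 0, 0.1, 1],
    [0, -0.0325, 0, 0, 0, 0.14, 1],
    [0, -0.0325, 0, 0, 0, 0.14, 1],
    [0, -0.0325, 0, 0, 0, 0.14, 1],
    [0, -0.0325, 0, 0, 0, 0.14, 1],
    [0, -0.0325, 0, 0, 0, 0.14, 1],
    [0, -0.026, 0, 0, 0, 0.14, 1],
  ],
)

```text
t: 6.3
eef_pos: [0.5601, -0.2309, 0.1674]
tool_rot: [0.001, 0.889, 0.457, 0.0]
contact_force: [0.1, -0.9, -0.1]
gripper_width: 1.001
grasp_force: 0.0
```

```bash
python3 look.py wrist; python3 look.py top
```

```text
t 6.3 tcp [ 0.5601 -0.2309  0.1674] ytool -35.6 zaxis [ 0.002 -0.001 -1.   ] q [-0.16  0.52  0.61  1.84 -0.37  0.9   0.  ] F [ 0.1 -0.9 -0.1] g 1.001 0.0
wrist teal 2492 [300. 232.] [ 0.5362 -0.2385] size 0.028 0.053 ang 54.4
wrist teal 171 [304. 292.] [ 0.5097 -0.2797] size 0.027 0.004 ang 144.4
wrist teal 1731 [304. 327.] [ 0.4912 -0.3048] size 0.027 0.046 ang 54.5
wrist red 8763 [91. 52.] [ 0.4997 -0.063 ] size 0.112 0.063 ang 144.5
t 6.3 tcp [ 0.5592 -0.2363  0.1682] ytool -35.4 zaxis [ 0.003 -0.005 -1.   ] q [-0.16  0.52  0.62  1.84 -0.37  0.9   0.01] F [-0.3 -4.   0.7] g 1.001 0.0
top teal 947 [476.  59.] [ 0.8425 -0.4158] size 0.19 0.084 ang 111.0
top teal 442 [ 70. 141.] [0.6526 0.6367] size 0.184 0.078 ang 137.1
top teal 418 [ 93. 151.] [0.6256 0.5769] size 0.167 0.077 ang 137.8
top teal 167 [398. 169.] [ 0.5601 -0.2031] size 0.03 0.039 ang 54.4
top red 869 [171.  68.] [0.8397 0.3768] size 0.087 0.187 ang 73.0
top red 3367 [322. 173.] [ 0.5555 -0.0095] size 0.099 0.231 ang 179.8
top red 496 [571. 172.] [ 0.5421 -0.6379] size 0.083 0.192 ang 38.4
top red 518 [548. 179.] [ 0.5259 -0.5801] size 0.079 0.17 ang 36.1
top red 153 [ 87. 238.] [0.4024 0.5883] size 0.036 0.032 ang 115.6
```

jog_arm(
  deltas=[
    [-0.008, 0.002, -0.02, 0, 0, 0, 1],
    [-0.008, 0.002, -0.03, 0, 0, 0, 1],
    [0, 0, -0.03, 0, 0, 0, 1],
    [0, 0, -0.02, 0, 0, 0, 1],
    [0, 0, -0.007, 0, 0, 0, 1],
    [0, 0, 0, 0, 0, 0, 0],
    [0, 0, 0, 0, 0, 0, 0],
    [0, 0, 0, 0, 0, 0, 0],
    [0, 0, 0, 0, 0, 0, 0],
    [0, 0, 0, 0, 0, 0, 0],
  ],
  newtons=60,
)

```text
t: 7.4
eef_pos: [0.5453, -0.2249, 0.0607]
tool_rot: [0.001, 0.89, 0.455, 0.001]
contact_force: [-0.6, -0.3, 6.5]
gripper_width: 0.334
grasp_force: 60.0
```

jog_arm(
  deltas=[
    [0, 0, 0.02, 0, 0, 0, 0],
    [0, 0, 0.03, 0, 0, 0, 0],
    [0, 0, 0.035, 0, 0, 0, 0],
    [0, 0, 0.035, 0, 0, 0, 0],
    [0, 0, 0.035, 0, 0, 0, 0],
    [0, 0, 0.035, 0, 0, 0, 0],
  ],
)

```text
t: 8.0
eef_pos: [0.5439, -0.2244, 0.2509]
tool_rot: [-0.0, 0.89, 0.455, 0.0]
contact_force: [1.6, 0.9, -1.3]
gripper_width: 0.336
grasp_force: 61.1
```

```bash
python3 look.py wrist w3.png; python3 -c "
from look import *
c=bot.read_camera('top');cv2.imwrite('pics/t3.png',cv2.resize(c['img'][100:300,150:520,::-1],None,fx=2,fy=2))"
```

```text
t 8.0 tcp [ 0.5439 -0.2244  0.2509] ytool -35.8 zaxis [ 0.  0. -1.] q [-0.24  0.4   0.69  1.81 -0.29  1.04 -0.07] F [ 1.6  0.9 -1.3] g 0.336 61.1
wrist teal 884 [615. 131.] [ 0.7933 -0.3442] size 0.045 0.03 ang 176.4
wrist teal 481 [322. 168.] [ 0.5545 -0.2137] size 0.058 0.01 ang 144.2
wrist teal 9480 [320. 270.] [ 0.4871 -0.3039] size 0.067 0.186 ang 55.7
wrist red 11459 [164.  52.] [ 0.5008 -0.0506] size 0.172 0.083 ang 144.2
```

View pics/w3.png

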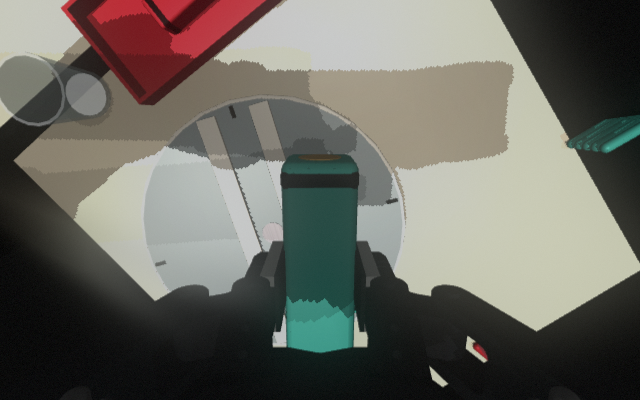

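View pics/t3.png

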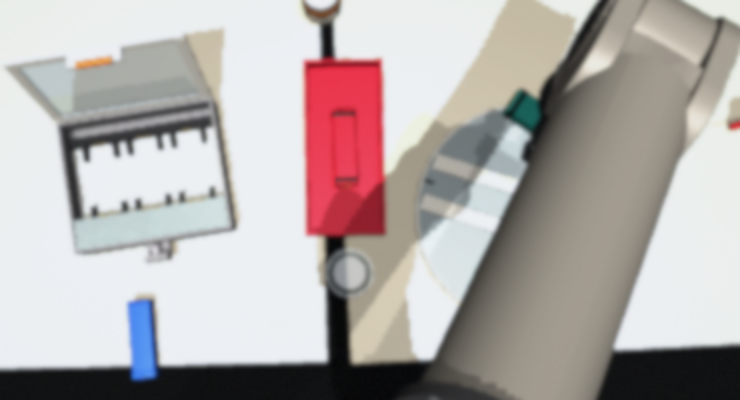

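Run:
```python
from look import *
c=bot.read_camera("wrist"); o=bot.get_obs(); p=o["eef_pos"]; r=rot(o["tool_rot"]).as_matrix()
for row in (157,163,172,176,186): 
    for dz in (-.0047,-.0197): 
        q=to_plane(c,(320,row),p[2]+dz)[0]; print(row,dz,((q-p[:2])@r[:2,0]).round(4),((q-p[:2])@r[:2,1]).round(4))
print(r[:,0], r.T@(c["eye"]-p), r.T@rot(c["attitude"]).as_matrix()[:,2])
print(c["img"][150:192:2,320].tolist())
```

```text
157 -0.0047 0.0488 0.0012
157 -0.0197 0.0469 0.0013
163 -0.0047 0.0465 0.0012
163 -0.0197 0.0444 0.0013
172 -0.0047 0.043 0.0012
172 -0.0197 0.0405 0.0013
176 -0.0047 0.0414 0.0012
176 -0.0197 0.0387 0.0013
186 -0.0047 0.0375 0.0012
186 -0.0197 0.0343 0.0013
[0.58528762 0.81082206 0.00244576] [ 0.06475795  0.00054081 -0.12326056] [-0.25726754  0.00351561  0.96633382]
[[72, 75, 73], [72, 77, 74], [66, 61, 51], [65, 57, 43], [65, 57, 42], [64, 70, 54], [41, 67, 61], [46, 80, 72], [44, 81, 73], [40, 72, 66], [49, 91, 82], [49, 91, 82], [39, 51, 47], [36, 38, 37], [37, 40, 37], [33, 37, 34], [35, 37, 35], [34, 37, 36], [33, 36, 34], [39, 69, 64], [42, 76, 70]]
```

Run:
```python
from h import *
import pickle
c=pickle.load(open("top.pkl","rb")); a=.1478;o=np.array([.5284,.2447])
def w(x,y,z): return [o[0]+x*np.cos(a)-y*np.sin(a),o[1]+x*np.sin(a)+y*np.cos(a),z]
for th in np.arange(1.5,1.86,.05):
    e=[w(.08-.172*np.cos(th)+.005*np.sin(th),y,.0565+.172*np.sin(th)+.005*np.cos(th)) for y in(.101,-.101)]
    print(th.round(2),((project(c,e)-[145,110])*4.5).round(0).tolist())
```

```text
1.5 [[39.0, 187.0], [451.0, 116.0]]
1.55 [[36.0, 169.0], [448.0, 99.0]]
1.6 [[34.0, 152.0], [445.0, 82.0]]
1.65 [[32.0, 135.0], [443.0, 65.0]]
1.7 [[30.0, 119.0], [441.0, 48.0]]
1.75 [[29.0, 103.0], [438.0, 32.0]]
1.8 [[28.0, 87.0], [436.0, 17.0]]
1.85 [[28.0, 72.0], [435.0, 2.0]]
```

The wrist view shows the stick held straight, with its cap end at (320,160) about 47 mm ahead of the TCP. The top view shows the red stick lying flat in the tray at crop (344,145). Next I carry the teal stick over bay1.

jog_arm(
  deltas=[
    [-0.0007, 0.0427, -0.005, 0, 0, -0.08, 0],
    [-0.0007, 0.0427, -0.005, 0, 0, -0.08, 0],
    [-0.0007, 0.0427, -0.005, 0, 0, -0.08, 0],
    [-0.0007, 0.0427, -0.005, 0, 0, -0.08, 0],
    [-0.0007, 0.0427, -0.005, 0, 0, -0.08, 0],
    [-0.0007, 0.0427, -0.005, 0, 0, -0.08, 0],
    [-0.0007, 0.0427, -0.005, 0, 0, -0.08, 0],
    [-0.0007, 0.0427, -0.005, 0, 0, -0.08, 0],
    [-0.0007, 0.0427, -0.005, 0, 0, -0.08, 0],
    [-0.0007, 0.0427, -0.005, 0, 0, -0.0776, 0],
  ],
)

```text
t: 9.15
eef_pos: [0.5361, 0.204, 0.1979]
tool_rot: [0.0, 0.997, 0.072, -0.001]
contact_force: [0.8, -0.4, -0.6]
gripper_width: 0.336
grasp_force: 61.2
```

jog_arm(
  deltas=[
    [0, 0.0427, -0.01, 0, 0, 0, 0],
    [0, 0, -0.02, 0.0103, -0.069, 0, 0],
    [0, 0, -0.02, 0.0103, -0.069, 0, 0],
    [0, 0, -0.01, 0.0103, -0.069, 0, 0],
    [0, 0, 0, 0, 0, 0, 0],
  ],
)

```text
t: 9.65
eef_pos: [0.5334, 0.2442, 0.1362]
tool_rot: [-0.006, 0.992, 0.074, 0.101]
contact_force: [-0.3, -1.1, -1.5]
gripper_width: 0.337
grasp_force: 61.1
```

```bash
python3 look.py wrist w4.png
```

```text
t 9.7 tcp [0.5334 0.2442 0.1362] ytool -81.5 zaxis [ 0.2    0.028 -0.979] q [-1.15  0.49  0.73  2.05 -0.47  0.57 -1.55] F [-0.3 -1.1 -1.5] g 0.337 61.1
wrist teal 813 [320. 167.] [0.5821 0.2511] size 0.047 0.008 ang 98.5
wrist teal 10906 [320. 270.] [0.5168 0.241 ] size 0.045 0.106 ang 8.9
wrist red 12347 [596. 236.] [0.5623 0.0701] size 0.054 0.197 ang 11.7
```

View pics/w4.png

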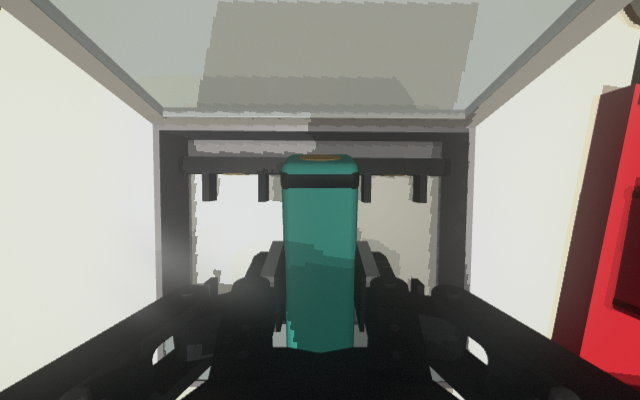

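Run:
```python
from look import *
c=bot.read_camera("wrist"); o=bot.get_obs(); p=o["eef_pos"]; r=rot(o["tool_rot"]).as_matrix()
a=.1478;oo=np.array([.5284,.2447])
def w(x,y,z): return [oo[0]+x*np.cos(a)-y*np.sin(a),oo[1]+x*np.sin(a)+y*np.cos(a),z]
print("ribs",project(c,[w(.03,y,.028) for y in(.0783,.0203,-.0203,-.0783)]).round(1).tolist())
print("wall/hinge corners",project(c,[w(.08,y,.056) for y in(.101,-.101)]).round(1).tolist())
print("stick axis",project(c,[p+r@[x,0,.005] for x in(0,.02,.047)]).round(1).tolist())
E=np.array([[np.cos(a),np.sin(a)],[-np.sin(a),np.cos(a)]])
print("tcp in case mm",(E@(p[:2]-oo)*1000).round(1))
```

```text
ribs [[209.8, 205.2], [290.1, 205.3], [346.3, 205.3], [426.5, 205.3]]
wall/hinge corners [[157.8, 128.8], [478.1, 129.2]]
stick axis [[319.6, 272.2], [319.6, 226.0], [319.6, 157.4]]
tcp in case mm [ 8.3 -0.8]
```

jog_arm(
  deltas=[
    [-0.0004, 0.0025, -0.03, 0, 0, 0, 0],
    [0, 0, -0.025, 0, 0, 0, 0],
    [0, 0, -0.015, 0, 0, 0, 0],
    [0, 0, 0, 0, 0, 0, 0],
    [0, 0, 0, 0, 0, 0, 0],
  ],
)

```text
t: 10.25
eef_pos: [0.5382, 0.2477, 0.0701]
tool_rot: [-0.008, 0.992, 0.073, 0.105]
contact_force: [-0.3, -0.3, -1.7]
gripper_width: 0.329
grasp_force: 61.2
```

```bash
cat > cs.py <<'E'
from look import *
o=bot.get_obs(); p=o["eef_pos"]; r=rot(o["tool_rot"]).as_matrix()
a=.1478;oo=np.array([.5284,.2447]); E=np.array([[np.cos(a),np.sin(a)],[-np.sin(a),np.cos(a)]])
print("t",round(o["t"],2),"tcp in case mm",(E@(p[:2]-oo)*1000).round(1),(p[2]*1000).round(1),"tilt",np.degrees(np.arcsin(r[2,0])).round(1),"yaw",np.degrees(np.arctan2(r[1,0],r[0,0])).round(1),"Fcase",(E@o["contact_force"][:2]).round(1),o["contact_force"][2].round(1),"g",round(o["gripper_width"],3))
E
python3 cs.py
```

```text
t 10.25 tcp in case mm [10.2  1.5] 70.1 tilt 12.0 yaw 8.4 Fcase [-0.3 -0.3] -1.7 g 0.329
```

jog_arm(
  deltas=[
    [-0.002, 0, -0.006, 0, 0, 0, 0],
    [0, 0, -0.006, 0, 0, 0, 0],
    [0, 0, 0, 0, 0, 0, 0],
  ],
)

```text
t: 10.55
eef_pos: [0.5347, 0.2479, 0.057]
tool_rot: [-0.008, 0.992, 0.074, 0.104]
contact_force: [0.4, 0.3, -0.3]
gripper_width: 0.335
grasp_force: 61.2
```

```bash
python3 cs.py
```

```text
t 10.55 tcp in case mm [6.7 2.3] 57.0 tilt 12.0 yaw 8.5 Fcase [0.4 0.2] -0.3 g 0.335
```

jog_arm(
  deltas=[
    [-0.003, -0.0006, 0.0005, 0, 0, 0, 0],
    [-0.003, -0.0006, 0, 0, 0, 0, 0],
    [-0.003, -0.0006, 0, 0, 0, 0, 0],
    [-0.003, -0.0006, 0, 0, 0, 0, 0],
    [-0.0025, -0.0004, 0, 0, 0, 0, 0],
    [0, 0, 0, 0, 0, 0, 0],
  ],
)

```text
t: 11.15
eef_pos: [0.5224, 0.2457, 0.0589]
tool_rot: [-0.008, 0.992, 0.073, 0.107]
contact_force: [7.1, 2.2, -2.6]
gripper_width: 0.335
grasp_force: 60.7
```

```bash
python3 cs.py
```

```text
t 11.15 tcp in case mm [-5.8  1.9] 58.9 tilt 12.3 yaw 8.5 Fcase [7.4 1.1] -2.6 g 0.335
```

jog_arm(
  deltas=[
    [-0.0015, -0.0004, -0.0015, 0, 0, 0, 0],
    [0.0011, 0.0001, -0.0022, -0.0054, 0.0363, 0, 0],
    [0.0011, 0.0001, -0.0022, -0.0054, 0.0363, 0, 0],
    [0.0007, 0.0001, -0.0018, -0.0052, 0.0346, 0, 0],
    [0.0007, 0.0001, -0.0018, -0.0052, 0.0346, 0, 0],
    [0, 0, 0, 0, 0, 0, 0],
  ],
)

```text
t: 11.75
eef_pos: [0.5266, 0.2461, 0.0502]
tool_rot: [-0.003, 0.997, 0.074, 0.036]
contact_force: [6.4, 1.6, 3.4]
gripper_width: 0.333
grasp_force: 61.7
```

```bash
python3 cs.py
```

```text
t 11.75 tcp in case mm [-1.5  1.7] 50.2 tilt 4.2 yaw 8.4 Fcase [6.5 0.6] 3.4 g 0.333
```

jog_arm(
  deltas=[
    [-0.001, 0, -0.0015, 0, 0, 0, 0],
    [0.0005, 0, -0.002, -0.0052, 0.0355, 0, 0],
    [0.0005, 0, -0.0017, -0.0052, 0.0355, 0, 0],
    [0, 0, 0, 0, 0, 0, 0],
  ],
)

```text
t: 12.15
eef_pos: [0.5265, 0.246, 0.0448]
tool_rot: [-0.001, 0.997, 0.074, 0.0]
contact_force: [8.1, 2.4, 2.5]
gripper_width: 0.335
grasp_force: 61.7
```

```bash
python3 cs.py
```

```text
t 12.15 tcp in case mm [-1.7  1.6] 44.8 tilt 0.1 yaw 8.4 Fcase [8.4 1.2] 2.5 g 0.335
```

jog_arm(
  deltas=[
    [0, 0, 0, 0, 0, 0, 0.5],
    [0, 0, 0, 0, 0, 0, 0.5],
    [0, 0, 0, 0, 0, 0, 0.5],
    [0, 0, 0.02, 0, 0, 0, 0.5],
    [0, 0, 0.03, 0, 0, 0, 0.5],
    [0, 0, 0.04, 0, 0, 0, 0.5],
    [-0.01, 0, 0.04, 0, 0, 0, 0.5],
    [-0.01, 0, 0.04, 0, 0, 0, 1],
    [0, 0, 0, 0, 0, 0, 1],
  ],
)

```text
t: 13.05
eef_pos: [0.5036, 0.2457, 0.2175]
tool_rot: [-0.002, 0.997, 0.074, -0.001]
contact_force: [0.3, -0.4, 0.2]
gripper_width: 0.82
grasp_force: 0.0
```

```bash
python3 look.py wrist w5.png .04; python3 cs.py
```

```text
t 13.1 tcp [0.5036 0.2457 0.2175] ytool -81.5 zaxis [-0.001  0.004 -1.   ] q [-1.16  0.41  0.77  1.91 -0.35  0.96 -1.65] F [ 0.3 -0.4  0.2] g 0.82 0.0
wrist teal 2841 [325. 158.] [0.5291 0.2455] size 0.028 0.079 ang 9.4
wrist red 21248 [601. 159.] [0.5542 0.0021] size 0.226 0.092 ang 0.1
t 13.1 tcp in case mm [-25.3   4.7] 215.2 tilt -0.2 yaw 8.5 Fcase [ 0.1 -0.2] -1.8 g 0.902
```

View pics/w5.png

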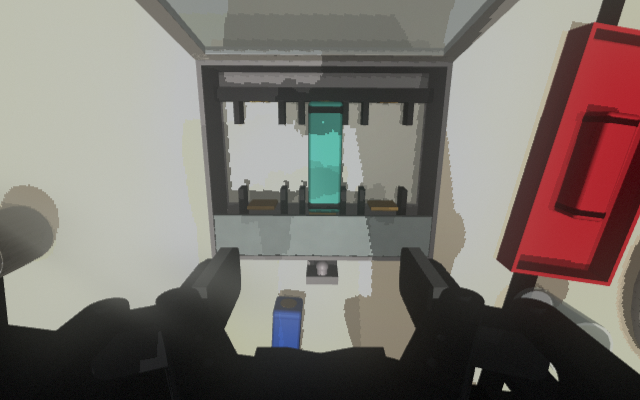

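The wrist view shows the teal stick seated in the middle bay at (325,158), between its ribs and flat. The other two bays are empty. Now I find the second teal stick.

```bash
python3 look.py top | grep -E "teal|tcp|red 3"
```

```text
t 13.1 tcp [0.5027 0.2456 0.2152] ytool -81.5 zaxis [-0.004  0.003 -1.   ] q [-1.16  0.41  0.77  1.91 -0.35  0.96 -1.64] F [ 0.2 -0.2 -1.8] g 0.902 0.0
top teal 948 [476.  59.] [ 0.8425 -0.4158] size 0.19 0.084 ang 111.0
top teal 442 [ 70. 141.] [0.6526 0.6367] size 0.184 0.078 ang 137.1
top teal 418 [ 93. 151.] [0.6256 0.5768] size 0.167 0.077 ang 137.8
top teal 452 [440. 190.] [ 0.505  -0.3068] size 0.03 0.098 ang 73.5
top teal 162 [225. 195.] [0.5032 0.2372] size 0.034 0.035 ang 6.7
top red 3352 [322. 173.] [ 0.5554 -0.0094] size 0.098 0.231 ang 179.4
```

jog_arm(
  deltas=[
    [0, -0.042, 0, 0, 0, 0.08, 1],
    [0, -0.042, 0, 0, 0, 0.08, 1],
    [0, -0.042, 0, 0, 0, 0.08, 1],
    [0, -0.042, 0, 0, 0, 0.08, 1],
    [0, -0.042, 0, 0, 0, 0.08, 1],
    [0, -0.042, 0, 0, 0, 0.08, 1],
    [0, -0.042, 0, 0, 0, 0.08, 1],
    [0, -0.042, 0, 0, 0, 0.08, 1],
    [0, -0.042, 0, 0, 0, 0.08, 1],
    [0, -0.042, 0, 0, 0, 0.08, 1],
  ],
)

```text
t: 14.15
eef_pos: [0.5012, -0.1763, 0.2114]
tool_rot: [0.0, 0.889, 0.458, -0.004]
contact_force: [0.3, 0.0, 0.6]
gripper_width: 0.999
grasp_force: 0.0
```

jog_arm(
  deltas=[
    [0, -0.042, 0, 0, 0, 0.08, 1],
    [0, -0.042, -0.02, 0, 0, 0.08, 1],
    [0, -0.042, -0.02, 0, 0, 0.08, 1],
    [0, -0.006, -0.005, 0, 0, 0.094, 1],
    [0, 0, 0, 0, 0, 0, 1],
  ],
)

```text
t: 14.65
eef_pos: [0.5, -0.3084, 0.1653]
tool_rot: [-0.0, 0.802, 0.597, -0.004]
contact_force: [0.3, -0.0, -0.4]
gripper_width: 0.997
grasp_force: 0.0
```

```bash
python3 look.py wrist
```

```text
t 14.7 tcp [ 0.5    -0.3084  0.1653] ytool -16.7 zaxis [-0.007 -0.004 -1.   ] q [ 0.01  0.49  0.57  1.88 -0.33  0.88  0.45] F [ 0.3 -0.  -0.4] g 0.997 0.0
wrist teal 3527 [329. 203.] [ 0.5057 -0.309 ] size 0.027 0.08 ang 74.6
```

jog_arm(
  deltas=[
    [0.005, 0, -0.02, 0, 0, 0.01, 1],
    [0, 0, -0.03, 0, 0, 0, 1],
    [0, 0, -0.03, 0, 0, 0, 1],
    [0, 0, -0.02, 0, 0, 0, 1],
    [0, 0, -0.004, 0, 0, 0, 1],
    [0, 0, 0, 0, 0, 0, 0],
    [0, 0, 0, 0, 0, 0, 0],
    [0, 0, 0, 0, 0, 0, 0],
    [0, 0, 0, 0, 0, 0, 0],
    [0, 0, 0, 0, 0, 0, 0],
  ],
  newtons=60,
)

```text
t: 15.7
eef_pos: [0.5083, -0.3073, 0.0655]
tool_rot: [0.002, 0.799, 0.602, -0.002]
contact_force: [-0.9, 1.5, 6.3]
gripper_width: 0.331
grasp_force: 59.8
```

jog_arm(
  deltas=[
    [0, 0, 0.02, 0, 0, 0, 0],
    [0, 0, 0.03, 0, 0, 0, 0],
    [0, 0, 0.035, 0, 0, 0, 0],
    [0, 0, 0.035, 0, 0, 0, 0],
    [0, 0, 0.035, 0, 0, 0, 0],
    [0, 0, 0.035, 0, 0, 0, 0],
    [0, 0, 0, 0, 0, 0, 0],
  ],
)

```text
t: 16.4
eef_pos: [0.5095, -0.3089, 0.2595]
tool_rot: [0.006, 0.799, 0.602, 0.0]
contact_force: [0.9, -0.4, -1.5]
gripper_width: 0.332
grasp_force: 59.7
```

```bash
python3 look.py wrist
python3 - <<'E'
from look import *
c=bot.read_camera("wrist"); o=bot.get_obs(); p=o["eef_pos"]; r=rot(o["tool_rot"]).as_matrix()
print(c["img"][150:192:2,320].tolist())
E
```

```text
t 16.4 tcp [ 0.5095 -0.3089  0.2595] ytool -16.0 zaxis [ 0.007 -0.009 -1.   ] q [-0.05  0.38  0.63  1.78 -0.25  1.05  0.4 ] F [ 0.9 -0.4 -1.5] g 0.332 59.7
wrist teal 689 [616. 143.] [ 0.7955 -0.354 ] size 0.021 0.048 ang 159.9
wrist teal 175 [334. 166.] [ 0.5283 -0.2996] size 0.008 0.037 ang 163.9
wrist teal 8328 [320. 272.] [ 0.4815 -0.4111] size 0.065 0.189 ang 75.5
[[138, 144, 142], [99, 99, 90], [67, 60, 48], [65, 59, 46], [73, 75, 57], [47, 69, 64], [48, 79, 73], [49, 84, 76], [49, 86, 80], [51, 91, 82], [52, 92, 84], [42, 48, 47], [39, 42, 42], [39, 42, 41], [39, 42, 40], [37, 40, 39], [38, 41, 39], [34, 39, 36], [46, 78, 70], [44, 76, 69], [43, 76, 69]]
```

Run:
```python
from look import *
c=bot.read_camera("wrist"); old=cv2.imread("pics/w3.png")[:,:,::-1]
for im in (old,c["img"]):
    hsv=cv2.cvtColor(im,cv2.COLOR_RGB2HSV); m=(hsv[:,:,0]>75)&(hsv[:,:,0]<97)&(hsv[:,:,1]>100)
    for r in (168,195,215,235): w=np.flatnonzero(m[r,200:450])+200; print(r,w.min(),w.max(),end="; ")
    print()
tcp()
```

```text
168 285 355; 195 296 354; 215 291 355; 235 290 355; 
168 305 355; 195 301 353; 215 296 352; 235 285 352; 
t 16.6 tcp [ 0.5072 -0.3066  0.2537] ytool -16.0 zaxis [-0.002 -0.005 -1.   ] q [-0.05  0.39  0.63  1.79 -0.25  1.04  0.4 ] F [-0.4 -0.2 -1.8] g 0.331 59.7
```

jog_arm(
  deltas=[
    [0.0031, 0.0413, -0.004, 0, 0, -0.0953, 0],
    [0.0031, 0.0413, -0.004, 0, 0, -0.0953, 0],
    [0.0031, 0.0413, -0.004, 0, 0, -0.0953, 0],
    [0.0031, 0.0413, -0.004, 0, 0, -0.0953, 0],
    [0.0031, 0.0413, -0.004, 0, 0, -0.0953, 0],
    [0.0031, 0.0413, -0.004, 0, 0, -0.0953, 0],
    [0.0031, 0.0413, -0.004, 0, 0, -0.0953, 0],
    [0.0031, 0.0413, -0.004, 0, 0, -0.0953, 0],
    [0.0031, 0.0413, -0.004, 0, 0, -0.0953, 0],
    [0.0031, 0.0413, -0.004, 0, 0, -0.0953, 0],
  ],
)

```text
t: 17.55
eef_pos: [0.5374, 0.1075, 0.2126]
tool_rot: [0.001, 0.986, 0.167, -0.004]
contact_force: [1.3, 0.1, -0.7]
gripper_width: 0.335
grasp_force: 59.6
```

jog_arm(
  deltas=[
    [0.0031, 0.0413, -0.01, 0, 0, -0.0953, 0],
    [0.0031, 0.0413, -0.01, 0, 0, -0.0953, 0],
    [0, 0, -0.02, 0.0103, -0.069, 0, 0],
    [0, 0, -0.02, 0.0103, -0.069, 0, 0],
    [0, 0, -0.01, 0.0103, -0.069, 0, 0],
    [0, 0, 0, 0, 0, 0, 0],
    [0, 0, 0, 0, 0, 0, 0],
  ],
)

```text
t: 18.25
eef_pos: [0.5441, 0.1884, 0.1436]
tool_rot: [-0.007, 0.992, 0.074, 0.1]
contact_force: [1.5, -0.1, -1.2]
gripper_width: 0.329
grasp_force: 59.6
```

```bash
python3 cs.py; python3 look.py wrist w6.png|tail -4
```

```text
t 18.25 tcp in case mm [  7.2 -58. ] 143.6 tilt 11.5 yaw 8.5 Fcase [ 1.4 -0.3] -1.2 g 0.329
wrist teal 230 [237. 180.] [0.5763 0.2478] size 0.026 0.003 ang 98.5
wrist teal 11084 [320. 268.] [0.5261 0.1858] size 0.046 0.112 ang 8.9
wrist teal 3289 [237. 242.] [0.5358 0.2423] size 0.026 0.068 ang 7.9
wrist red 29936 [582. 233.] [0.5735 0.0179] size 0.182 0.102 ang 177.9
```

View pics/w6.png

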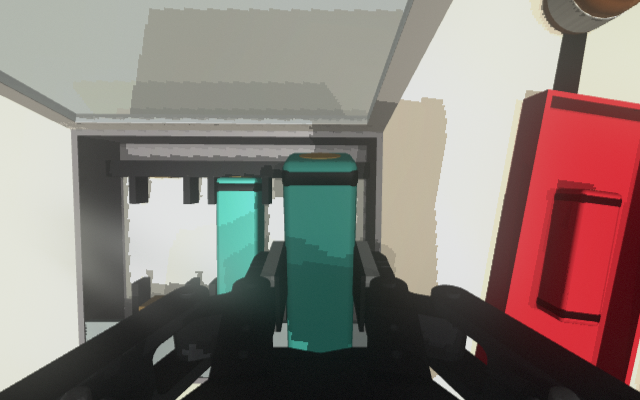

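The wrist view shows the second stick held straight at column 320 over bay2. The first stick is still seated at (240,235).

jog_arm(
  deltas=[
    [0.0003, 0.001, -0.03, 0.0013, -0.0086, 0, 0],
    [0, 0, -0.025, 0, 0, 0, 0],
    [0, 0, -0.013, 0, 0, 0, 0],
    [0, 0, 0, 0, 0, 0, 0],
    [0, 0, 0, 0, 0, 0, 0],
  ],
)

```text
t: 18.8
eef_pos: [0.5461, 0.1894, 0.0769]
tool_rot: [-0.008, 0.992, 0.073, 0.106]
contact_force: [0.4, -0.2, -0.4]
gripper_width: 0.329
grasp_force: 59.6
```

```bash
python3 cs.py
```

```text
t 18.8 tcp in case mm [  9.4 -57.3] 76.9 tilt 12.2 yaw 8.5 Fcase [ 0.4 -0.3] -0.4 g 0.329
```

jog_arm(
  deltas=[
    [-0.002, 0, -0.006, 0, 0, 0, 0],
    [0, 0.0005, -0.006, 0, 0, 0, 0],
    [0, 0, -0.002, 0, 0, 0, 0],
    [0, 0, 0, 0, 0, 0, 0],
  ],
)

```text
t: 19.2
eef_pos: [0.5428, 0.1901, 0.0619]
tool_rot: [-0.008, 0.992, 0.074, 0.105]
contact_force: [-0.2, -0.1, -1.6]
gripper_width: 0.331
grasp_force: 59.6
```

```bash
python3 cs.py
```

```text
t 19.2 tcp in case mm [  6.3 -56.1] 61.9 tilt 12.1 yaw 8.5 Fcase [-0.2 -0.1] -1.6 g 0.331
```

jog_arm(
  deltas=[
    [-0.003, -0.0005, 0.0005, 0, 0, 0, 0],
    [-0.003, -0.0005, 0, 0, 0, 0, 0],
    [-0.003, -0.0005, 0, 0, 0, 0, 0],
    [-0.003, -0.0005, 0, 0, 0, 0, 0],
    [-0.003, -0.0005, 0, 0, 0, 0, 0],
    [0, 0, 0, 0, 0, 0, 0],
  ],
)

```text
t: 19.8
eef_pos: [0.5299, 0.1881, 0.0636]
tool_rot: [-0.008, 0.991, 0.074, 0.108]
contact_force: [7.3, 1.2, -3.5]
gripper_width: 0.333
grasp_force: 59.5
```

```bash
python3 cs.py
```

```text
t 19.8 tcp in case mm [ -6.9 -56.3] 63.6 tilt 12.4 yaw 8.5 Fcase [7.4 0.1] -3.5 g 0.333
```

jog_arm(
  deltas=[
    [-0.0015, -0.0002, -0.002, 0, 0, 0, 0],
    [0.001, 0.0001, -0.0021, -0.0054, 0.0363, 0, 0],
    [0.001, 0.0001, -0.0021, -0.0054, 0.0363, 0, 0],
    [0.0006, 0.0001, -0.0018, -0.0052, 0.0346, 0, 0],
    [0.0006, 0.0001, -0.0018, -0.0052, 0.0346, 0, 0],
    [0, 0, 0, 0, 0, 0, 0],
  ],
)

```text
t: 20.4
eef_pos: [0.534, 0.1885, 0.0546]
tool_rot: [-0.003, 0.997, 0.074, 0.038]
contact_force: [7.1, 1.3, 3.8]
gripper_width: 0.331
grasp_force: 60.4
```

```bash
python3 cs.py
```

```text
t 20.4 tcp in case mm [ -2.7 -56.4] 54.6 tilt 4.3 yaw 8.5 Fcase [7.2 0.2] 3.8 g 0.331
```

jog_arm(
  deltas=[
    [-0.0005, 0, -0.0015, 0, 0, 0, 0],
    [0.0005, 0, -0.0018, -0.0054, 0.036, 0, 0],
    [0.0005, 0, -0.0015, -0.0054, 0.036, 0, 0],
    [0, 0, 0, 0, 0, 0, 0],
  ],
)

```text
t: 20.8
eef_pos: [0.5345, 0.1886, 0.0496]
tool_rot: [-0.0, 0.997, 0.074, 0.002]
contact_force: [7.5, 2.1, 3.7]
gripper_width: 0.333
grasp_force: 60.4
```

```bash
python3 cs.py
```

```text
t 20.8 tcp in case mm [ -2.2 -56.4] 49.6 tilt 0.2 yaw 8.5 Fcase [7.7 1. ] 3.7 g 0.333
```

jog_arm(
  deltas=[
    [0, 0, 0, 0, 0, 0, 0.48],
    [0, 0, 0, 0, 0, 0, 0.48],
    [0, 0, 0, 0, 0, 0, 0.48],
    [0, 0, 0.02, 0, 0, 0, 0.48],
    [0, 0, 0.03, 0, 0, 0, 0.48],
    [0, 0, 0.04, 0, 0, 0, 0.48],
    [-0.01, 0, 0.04, 0, 0, 0, 0.48],
    [-0.01, 0.02, 0.04, 0, 0, 0, 0],
    [-0.01, 0.03, 0, 0, 0, 0, 0],
    [0, 0, 0, 0, 0, 0, 0],
  ],
)

```text
t: 21.8
eef_pos: [0.4983, 0.2427, 0.2186]
tool_rot: [-0.002, 0.997, 0.078, -0.002]
contact_force: [-1.1, -0.1, -0.4]
gripper_width: 0.004
grasp_force: 0.0
```

```bash
python3 cs.py; python3 look.py wrist w7.png .04; python3 look.py top|grep teal
```

```text
t 21.8 tcp in case mm [-30.1   2.5] 218.6 tilt -0.2 yaw 8.9 Fcase [-1.1  0.1] -0.4 g 0.004
t 21.8 tcp [0.4983 0.2427 0.2186] ytool -81.1 zaxis [-0.005  0.003 -1.   ] q [-1.15  0.39  0.75  1.92 -0.33  0.96 -1.66] F [-1.1 -0.1 -0.4] g 0.004 0.0
wrist teal 2817 [322. 151.] [0.5288 0.2458] size 0.08 0.027 ang 6.8
wrist teal 2899 [387. 151.] [0.5371 0.1891] size 0.081 0.029 ang 7.3
wrist red 21779 [599. 153.] [0.5544 0.0017] size 0.226 0.091 ang 0.8
top teal 947 [476.  59.] [ 0.8425 -0.4158] size 0.19 0.084 ang 111.0
top teal 441 [ 70. 141.] [0.6526 0.6367] size 0.184 0.078 ang 137.1
top teal 418 [ 93. 151.] [0.6256 0.5768] size 0.167 0.077 ang 137.8
top teal 400 [245. 181.] [0.5395 0.1856] size 0.034 0.093 ang 7.7
top teal 157 [226. 195.] [0.5038 0.2359] size 0.033 0.036 ang 179.6
```

View pics/w7.png

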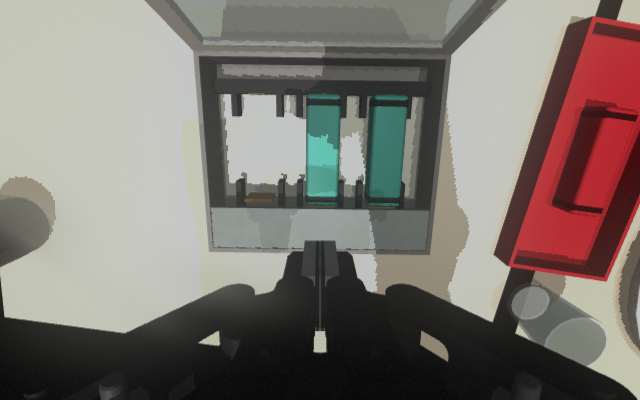

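Both teal sticks lie flat and home, at (322,151) and (387,151) px, and bay0 is empty. Now I close the lid by reaching behind it with the fingers shut and pulling it over.

jog_arm(
  deltas=[
    [0, 0, 0.03, 0, 0, 0, 0],
    [0, 0, 0.03, 0, 0, 0, 0],
    [0, 0, 0.03, 0, 0, 0, 0],
    [0.0367, -0.002, 0, 0, 0, 0, 0],
    [0.0367, -0.002, 0, 0, 0, 0, 0],
    [0.0367, -0.002, 0, 0, 0, 0, 0],
    [0.0367, -0.002, 0, 0, 0, 0, 0],
    [0.0367, -0.002, 0, 0, 0, 0, 0],
    [0, 0, 0, 0, 0, 0, 0],
  ],
  newtons=60,
)

```text
t: 22.8
eef_pos: [0.6868, 0.2241, 0.3055]
tool_rot: [0.002, 0.997, 0.072, -0.003]
contact_force: [1.2, -0.3, -0.5]
gripper_width: -0.0
grasp_force: 0.0
```

jog_arm(
  deltas=[
    [0, 0, -0.03, 0, 0, 0, 0],
    [0, 0, -0.03, 0, 0, 0, 0],
    [0, 0, -0.02, 0, 0, 0, 0],
    [0, 0, 0, 0, 0, 0, 0],
  ],
)

```text
t: 23.2
eef_pos: [0.6811, 0.2264, 0.2238]
tool_rot: [0.001, 0.997, 0.074, -0.006]
contact_force: [0.2, -0.8, -1.6]
gripper_width: -0.003
grasp_force: 0.0
```

```bash
python3 cs.py
```

```text
t 23.2 tcp in case mm [148.3 -40.6] 223.8 tilt -0.7 yaw 8.4 Fcase [ 0.1 -0.9] -1.6 g -0.003
```

jog_arm(
  deltas=[
    [-0.0185, -0.0027, 0, 0, 0, 0, 0],
    [-0.0185, -0.0027, 0, 0, 0, 0, 0],
    [-0.0185, -0.0027, 0, 0, 0, 0, 0],
    [-0.0185, -0.0027, 0, 0, 0, 0, 0],
    [-0.0185, -0.0027, 0, 0, 0, 0, 0],
    [-0.0205, -0.003, -0.008, 0, 0, 0, 0],
    [-0.0205, -0.003, -0.008, 0, 0, 0, 0],
    [0, 0, 0, 0, 0, 0, 0],
  ],
)

```text
t: 24.0
eef_pos: [0.5479, 0.2073, 0.2122]
tool_rot: [-0.0, 0.997, 0.074, -0.003]
contact_force: [-0.1, 0.1, -0.4]
gripper_width: 0.002
grasp_force: 0.0
```

```bash
python3 cs.py
```

```text
t 24.0 tcp in case mm [ 13.8 -39.8] 212.2 tilt -0.4 yaw 8.5 Fcase [-0.1  0.1] -0.4 g 0.002
```

jog_arm(
  deltas=[
    [-0.017, -0.0025, -0.016, 0, 0, 0, 0],
    [-0.017, -0.0025, -0.016, 0, 0, 0, 0],
    [-0.0123, -0.0018, -0.0185, 0, 0, 0, 0],
    [-0.0123, -0.0018, -0.0185, 0, 0, 0, 0],
    [-0.0056, -0.0008, -0.018, 0, 0, 0, 0],
    [-0.0056, -0.0008, -0.015, 0, 0, 0, 0],
    [0, 0, 0, 0, 0, 0, 0],
  ],
)

```text
t: 24.7
eef_pos: [0.48, 0.1976, 0.1094]
tool_rot: [0.001, 0.997, 0.074, -0.003]
contact_force: [-0.2, -0.2, 0.2]
gripper_width: 0.004
grasp_force: 0.0
```

```bash
python3 cs.py;python3 look.py scene s2.png >/dev/null; python3 -c "
import cv2;i=cv2.imread('pics/s2.png')[80:280,300:540];cv2.imwrite('pics/s2c.png',cv2.resize(i,None,fx=3,fy=3)[:600])"
```

```text
t 24.7 tcp in case mm [-54.8 -39.5] 109.4 tilt -0.3 yaw 8.5 Fcase [-0.2 -0.2] 0.2 g 0.004
```

View pics/s2c.png

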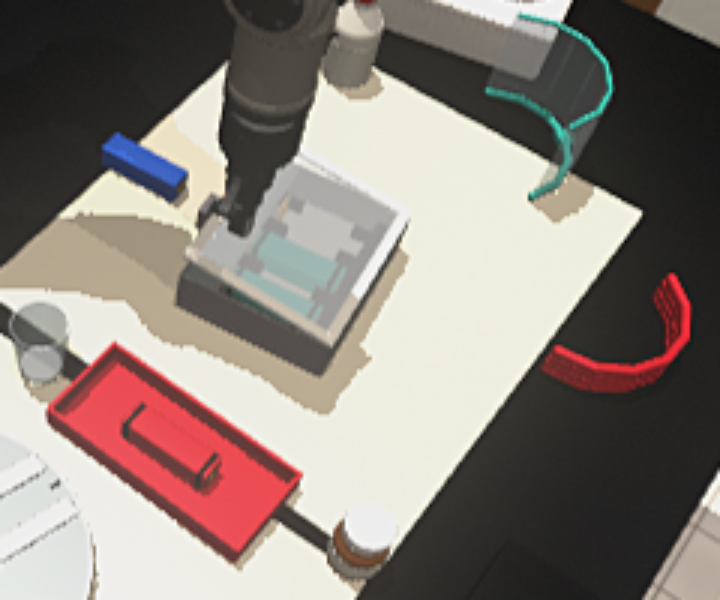

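The lid is almost down, with the fingers resting on its near rim at crop (240,225). The beaker, the jar and the red stick in the tray are undisturbed. Next I press it shut.

jog_arm(
  deltas=[
    [-0.01, -0.0015, 0, 0, 0, 0, 0],
    [0, 0, -0.008, 0, 0, 0, 0],
    [0, 0, -0.006, 0, 0, 0, 0],
    [0, 0, -0.004, 0, 0, 0, 0],
    [0, 0, -0.003, 0, 0, 0, 0],
    [0, 0, 0, 0, 0, 0, 0],
  ],
)

```text
t: 25.35
eef_pos: [0.4703, 0.1966, 0.0886]
tool_rot: [0.0, 0.997, 0.074, -0.002]
contact_force: [-0.1, 0.2, -0.1]
gripper_width: -0.001
grasp_force: 0.0
```

```bash
python3 cs.py
```

```text
t 25.35 tcp in case mm [-64.5 -39. ] 88.6 tilt -0.3 yaw 8.5 Fcase [-0.   0.3] -0.1 g -0.001
```

jog_arm(
  deltas=[
    [0, 0, -0.002, 0, 0, 0, 0],
    [0, 0, -0.002, 0, 0, 0, 0],
    [0, 0, 0, 0, 0, 0, 0],
  ],
)

```text
t: 25.65
eef_pos: [0.4705, 0.1965, 0.0847]
tool_rot: [0.0, 0.997, 0.074, -0.002]
contact_force: [0.4, 0.1, 0.2]
gripper_width: -0.001
grasp_force: 0.0
```

jog_arm(
  deltas=[
    [0, 0, -0.002, 0, 0, 0, 0],
    [0, 0, 0, 0, 0, 0, 0],
  ],
)

```text
t: 25.85
eef_pos: [0.4707, 0.1966, 0.0834]
tool_rot: [-0.0, 0.997, 0.074, -0.002]
contact_force: [-1.3, 0.5, 6.2]
gripper_width: -0.002
grasp_force: 3.3
```

jog_arm(
  deltas=[
    [0, 0, -0.002, 0, 0, 0, 0],
    [0, 0, 0, 0, 0, 0, 0],
  ],
)

```text
t: 26.05
eef_pos: [0.4707, 0.1965, 0.083]
tool_rot: [-0.001, 0.997, 0.074, -0.002]
contact_force: [-8.1, -2.1, 30.3]
gripper_width: 0.001
grasp_force: 14.7
```

jog_arm(
  deltas=[
    [0, 0, 0.005, 0, 0, 0, 0],
    [0, 0, 0.03, 0, 0, 0, 0],
    [-0.01, 0.01, 0.045, 0, 0, 0, 0],
    [-0.01, 0.03, 0.045, 0, 0, 0, 0],
    [-0.01, 0.045, 0.01, 0, 0, 0, 0],
    [0, 0.045, 0, 0, 0, 0, 0],
    [0, 0.045, 0, 0, 0, 0, 0],
    [0, 0.04, 0, 0, 0, 0, 0],
    [0, 0.04, 0, 0, 0, 0, 0],
    [0, 0, 0, 0, 0, 0, 0],
  ],
)

```text
t: 27.05
eef_pos: [0.439, 0.4558, 0.2109]
tool_rot: [-0.001, 0.997, 0.079, -0.002]
contact_force: [-0.5, 0.1, -0.1]
gripper_width: 0.004
grasp_force: 0.0
```

Run:
```python
from look import *
tcp()
c=bot.read_camera("scene"); im=c["img"].copy()
a=.1478;oo=np.array([.5290,.2455])
def w(x,y,z): return [oo[0]+x*np.cos(a)-y*np.sin(a),oo[1]+x*np.sin(a)+y*np.cos(a),z]
f=4
big=cv2.resize(im[110:230,340:480],None,fx=f,fy=f,interpolation=cv2.INTER_CUBIC)
for th,col in((0,(255,0,0)),(.08,(0,0,255))):
    P=[w(.08-.172*np.cos(th)+.005*np.sin(th),y,.0565+.172*np.sin(th)+.005*np.cos(th)) for y in(.101,-.101)]+[w(.08,-.101,.0615)]
    p=((project(c,P)-[340,110]+.5)*f).astype(int); cv2.polylines(big,[p.reshape(-1,1,2)],False,col,1)
t=bot.read_camera("top")["img"][110:240,165:285]
t=cv2.resize(t,None,fx=3.6,fy=3.6); b=np.zeros((480,big.shape[1]+t.shape[1],3),np.uint8)
b[:big.shape[0],:big.shape[1]]=big; b[:t.shape[0],big.shape[1]:]=t
cv2.imwrite("pics/lid.png",b[:,:800,::-1])
```

```text
t 27.1 tcp [0.439  0.4558 0.2109] ytool -81.0 zaxis [-0.004  0.001 -1.   ] q [-1.42  0.54  0.73  1.74 -0.42  1.03 -1.95] F [-0.5  0.1 -0.1] g 0.004 0.0
```

View pics/lid.png

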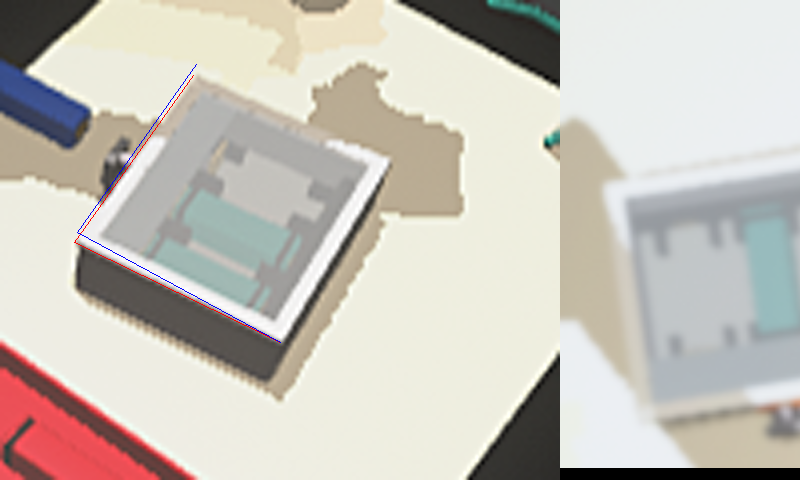

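The near edge of the lid lies on the predicted shut outline (red), from crop (77,240) to (195,72). The press also bottomed out with the fingertips at 61 mm, which is the shut height, so I hand in.

```bash
python3 -c "
from station import bot
print(bot.hand_in())"
```

```text
the job is handed in; nothing more can be done
None
```

I handed the job in at about 27 s of robot time, with no verdict shown: both teal sticks are flat in their bays (middle bay and bay2), the red stick is flat in the tray, the lid is pressed shut, and the beaker and jar are still standing.

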